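# Unlock and open the lens edger's filter box

## Robot

A 7-joint arm with a two-finger parallel gripper is mounted at the origin on the work surface. World frame = base frame: x ahead of the robot, y to its left, z up, the work surface at z = 0. Lengths are in m, angles in rad, forces in N, time in s.
With the tool pointing down it reaches from about 0.425 to 0.975 m from the base axis. Payload 16.7 kg.
Tool frame: the origin (TCP) lies between the finger pads; the fingertips stand ahead of it and the grasp point (between the pads) lies 2 mm behind it (manip.tip_extent is the z of the fingertips in the tool frame, in m); z points along the fingers, y is the line along which they close (so a half turn about z gives the same grasp; the last joint's range is limited). The gripper opens to 85 mm and grips with 20 to 120 N. Pads are 22 mm wide; open, the fingers measure 114 mm over their backs; the gripper's body (76 mm by 85 mm) begins 54 mm behind the grasp point. The pads swing forward as they close: fully open they stand 13 mm farther back than shut.
Start: joints at [1.105, 0.426, 0.074, 1.606, -0.034, 1.111, -0.067], TCP at [0.21, -0.641, 0.248] pointing down, gripper open.
Joint ranges: [-2.85, 2.85], [-0.5, 2.14], [-1.23, 1.37], [0.21, 2.46], [-1.02, 4.16], [0.16, 2.05], [-2.73, 2.73]. Speed limits (rad/s): [1.89, 1.89, 2.39, 2.39, 3.01, 3.01, 3.01].

## Interface

Orientations are given as a unit quaternion [x, y, z, w].
In Python, from station import manip, capture, calibration gives the robot as it stands.
- The arm moves only by the tool servo_tool, never from a script. Its argument "rows" is a list of rows, each a list of 4 numbers: the shift along the tool's x, y, z in cm, then the turn about the tool's z in degrees. In form: [[x, y, z, roll], ...]. A call has 1 to 8 rows; each row shifts and turns the commanded pose from where the row before left it, along the tool's axes as they then stand; what a row does not reach is not made up. A row lasts 1/8 s, in which the tool goes at most 62.5 mm and 10.7 degrees, less where a joint would pass 70% of its speed; a pose out of reach is approached as far as the arm can. A call is refused whole if a number of a shift passes 6.25 or a number of a turn 10.7, either way. A call with a gripper value outside its range is refused whole. "gripper" is the opening, from 0 (shut) to 1 (fully open), set as the call begins (left out, the last holds). The fingers move at their own pace and stop on an object; "squeeze" is the grip in N (left out, the last holds). Time passes only in rows, so rows that do not move let the fingers close. It gives the time, the measured TCP pose, the force, the opening and the grip force at its end, in the units of the state.
- manip.get_obs(): the state, without advancing time (a new reading comes with each control period).
- capture(name): name is "scene" or "top" or "wrist"; returns the picture (420x560x3 uint8, red, green, blue); there is no depth.
- calibration(name): a dict with "fx", "fy", "cx", "cy" (pixels), "k1" (the pictures are not rectified: a ray, as slopes to the right and down, at radius r is drawn at 1 + k1 r^2 times it, then the intrinsics apply), "R" (3x3) and "t" (3): a world point X has camera coordinates R X + t; the wrist camera has in their place "T_tool_cam" (4x4, takes a point from camera to tool coordinates, whose origin is the TCP and whose axes are the flange's). Camera axes: x right, y down, z forward; pixel columns grow to the right and rows downward; lengths in m; the calibration is good to about 2 mm. A picture is of the moment at which its call begins: read the wrist's pose just before it. calibration takes no time and is no camera call.
- manip.sign_off(): hands the job in; it is judged then, once.
The state is a dict: "t": time; "joint_positions": joint angles; "joint_vel": joint speeds; "joint_efforts": joint torques, N m; "tcp_pos": TCP position; "tcp_rot": TCP orientation; "contact_force": force on the tool from outside, world axes, zero at the start; "ft_torque": the same for the moment, N m; "grip_width": finger opening in m; "grip_force": force on a finger pad.
Only numpy, scipy, OpenCV 4.12 (cv2) and the standard library are available. Lean on these libraries where they do the work, as an engineer would, in place of code of your own. Each camera call takes 0.05 s, during which the arm holds its last target. There are 200 camera calls.

## Task

The lens edger's coolant filter needs checking: turn the blue key a full quarter turn clockwise (seen from above) to unlock the box it sits in, then swing that box's top panel up until it stands wide open by itself, and let go. Leave the box with the red key locked and shut.

Things in the scene. Friction and masses are not known exactly. Their poses are not given: they have to be found in the camera images.
- blue_key_grip (a point): Centre of the blue key's wing: an upright plate 10 mm thick (its x axis), 32 wide (y), 30 high (z, the key's axis), on a shank in the lock of a cream box's top panel. 147 mm above the bench, 31 above the panel, midway along the panel's free edge and 46 mm from it. Pinch across the thickness; the wing is also what the panel is lifted by, there is no other handle.
- blue_key (a joint): Turn of the blue key, rad: 0 locked, growing clockwise seen from above to its stop at 1.57; starts between 0 and 0.25, light friction, stays where left. A cam holds the panel shut until about 1.2. From the key, the hinge lies along the wing's thickness (point x axis) as that points at joint value 0, i.e. turned back anticlockwise by the present value.
- blue_panel (a joint): Opening of the blue key's panel, rad: 0 shut and level, stop 1.35. Flat plate 6 mm thick, the whole box top. Its level hinge runs along the far edge, 150 mm from the key's axis and 34 mm lower than the wing's centre; the near edge swings up and away. Stiff hinge: stays where left, 4 to 6 N at the key. With the key turned, the wing can pivot in fingers kept pointing down.
- red_key_wing (a point): Edge of the red key's wing, 16 mm beside that key's axis, 147 mm above the bench. It sits in a second box just like the first (both 200 mm deep, 190 wide, 116 high, on the bench side by side, hinges away from the robot, each turned up to 20 degrees; either may be on the left). This one stays locked and shut.

How it is judged:
On the way, in this order (a step that is already met when the one before it is completed fails the run):
1. the blue key is turned clockwise to at least 1.3 rad while its panel is still shut (value of joint blue_key above 1.3 rad and value of joint blue_panel below 0.15 rad), for 0.1 s.
2. the blue key's panel is swung up past 1.0 rad (value of joint blue_panel above 1 rad), for 0.2 s.
At the end, for the whole second after the job is handed in: The blue key's panel stands open by more than 1.0 rad (57 degrees), at rest and let go; the red key and its panel are where they started (the red key's wing within 8 mm) (value of joint blue_panel above 1 rad and velocity of joint blue_panel between -0.05 and 0.05 rad/s and distance of red_key_wing from where it was at the start of the episode below 0.008 m); the robot touches nothing.
It fails at once if the red key is turned or its panel lifted (its wing moves more than 8 mm) (distance of red_key_wing from where it was at the start of the episode above 0.008 m).
It also fails if it takes over 42 s, if anything falls off the work surface, if the arm or the gripper's body presses on something with over 40 N, if the wrist force passes 120 N, or if a joint passes its speed limit or range.

## Working session

There is one attempt and no reset: what is moved stays moved. The work goes in short steps, Python scripts to look and compute and a tool call to move; the robot and the scene stay as the last step left them, time stands still between calls to the robot, and variables do not carry over. Pictures are saved under pics/ and viewed, at most 10 in all, crops included, and the job is handed in when it is done.

Besides the shell and the picture viewer there is one more tool, called as name([rows], argument=value, ...), one row to a line, values as JSON. servo_tool: Moves the arm, as the interface text tells. Its arguments: {"type":"object","properties":{"rows":{"type":"array"},"gripper":{"type":"number"},"squeeze":{"type":"number"}},"required":["rows"]}

```bash
mkdir -p pics; python3 - <<'E'
from station import manip,capture,calibration
import cv2,numpy as np
o=manip.get_obs();print(o['t'],o['tcp_pos'],o['tcp_rot'],manip.tip_extent)
ims=[]
for n in('scene','top'):
    im=capture(n)[:,:,::-1];cv2.imwrite(f'pics/{n}0.png',im);ims.append(im)
    c=calibration(n);print(n,c)
cv2.imwrite('pics/both.png',cv2.resize(np.hstack(ims),(800,300)))
E
```

```text
0.0 [ 0.21013804 -0.64103612  0.24757141] [ 9.87477717e-01  1.57757085e-01 -1.59349021e-04 -6.60233549e-04] 0.017
scene {'fx': 471.2975999547393, 'fy': 471.2975999547393, 'cx': 281.63506014155666, 'cy': 209.77494318155817, 'k1': -0.15145354497787286, 'R': array([[ 0.72299017,  0.69072131,  0.01375805],
       [ 0.54952283, -0.56289782, -0.61739024],
       [-0.41870022,  0.45392743, -0.78653672]]), 't': array([-0.4156137 , -0.22067829,  1.11141066])}
top {'fx': 491.91149682752433, 'fy': 491.91149682752433, 'cx': 289.0815517947187, 'cy': 213.6342709435188, 'k1': -0.035476304333781114, 'R': array([[ 0.03059007, -0.99947424,  0.01074691],
       [-0.9826541 , -0.03203933, -0.18265926],
       [ 0.18290755, -0.00497294, -0.98311754]]), 't': array([-0.00632508,  0.63414752,  0.84156443])}
```

View pics/top0.png

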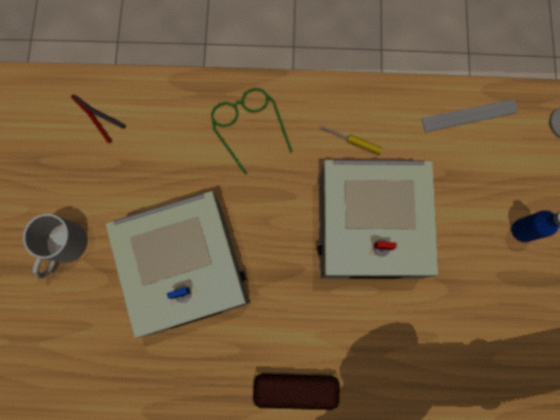

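View pics/scene0.png

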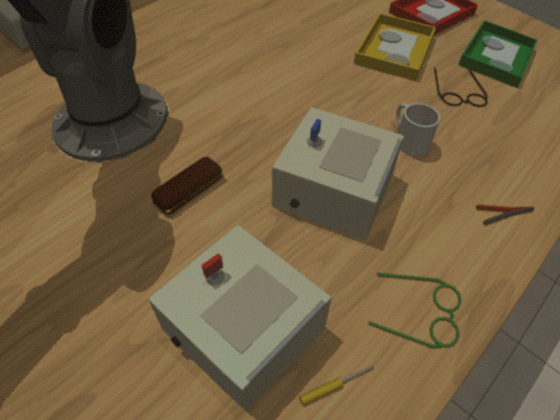

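Top view: the blue key sits at about (179,293) on the left box, with panel corners near (108,225), (213,193), (245,304) and (135,334). The red key is at (386,245) on the right box. The scene view agrees, with the blue key at (315,131).

```bash
cat > h.py <<'E'
import numpy as np,cv2
from station import manip,capture,calibration
from scipy.spatial.transform import Rotation as Ro
def ray(c,uv):
    K=np.array([[c['fx'],0,c['cx']],[0,c['fy'],c['cy']],[0,0,1]])
    p=cv2.undistortPoints(np.array([[uv]],float),K,np.array([c['k1'],0,0,0,0]))[0,0]
    return c['R'].T@-c['t'], c['R'].T@np.array([p[0],p[1],1])
def onz(c,uv,z):
    o,d=ray(c,uv);return o+d*(z-o[2])/d[2]
def blue(im): # rgb
    h=cv2.cvtColor(im,cv2.COLOR_RGB2HSV)
    return cv2.inRange(h,(108,140,50),(130,255,255))
def blobs(m):
    n,l,s,c=cv2.connectedComponentsWithStats(m)
    return [(s[i,4],c[i],l==i) for i in range(1,n) if s[i,4]>25]
def wristcal():
    o=manip.get_obs();c=dict(calibration('wrist'));T=np.eye(4);T[:3,:3]=Ro.from_quat(o['tcp_rot']).as_matrix();T[:3,3]=o['tcp_pos']
    W=np.linalg.inv(T@c['T_tool_cam']);c['R']=W[:3,:3];c['t']=W[:3,3];return c,o
E
python3 - <<'E'
from h import *
ims={n:cv2.imread(f'pics/{n}0.png')[:,:,::-1].copy() for n in('scene','top')}
R=[]
for n,u in(('scene',(315,131)),('top',(179,293))):
    b=min(blobs(blue(ims[n])),key=lambda b:np.hypot(*(b[1]-u)));c=calibration(n)
    print(n,b[0],b[1],onz(c,b[1],.147));R.append(ray(c,b[1]))
    if n=='top':
        ys,xs=np.nonzero(b[2]);r=cv2.minAreaRect(np.c_[xs,ys].astype(np.float32));P=[onz(c,p,.16) for p in cv2.boxPoints(r)];print(r)
        for i in range(4):e=P[(i+1)%4]-P[i];print('edge',np.hypot(*e[:2]),np.degrees(np.arctan2(e[1],e[0])))
A=np.c_[R[0][1],-R[1][1]];s=np.linalg.lstsq(A,R[1][0]-R[0][0],rcond=None)[0]
p=R[0][0]+s[0]*R[0][1];q=R[1][0]+s[1]*R[1][1];print('tri',p,q)
c=calibration('top')
# panel corners, by cream mask
h=cv2.cvtColor(ims['top'],cv2.COLOR_RGB2HSV);m=((h[:,:,1]<60)&(h[:,:,2]>120)).astype(np.uint8)*255
m=cv2.morphologyEx(m,cv2.MORPH_OPEN,np.ones((3,3)))
for a,ct,l in blobs(m):
    if a<2000: continue
    ys,xs=np.nonzero(l);r=cv2.minAreaRect(np.c_[xs,ys].astype(np.float32));P=[onz(c,p,.116) for p in cv2.boxPoints(r)];print(a,cv2.boxPoints(r).tolist())
    for i in range(4):e=P[(i+1)%4]-P[i];print(P[i],'edge',np.hypot(*e[:2]),np.degrees(np.arctan2(e[1],e[0])))
E
```

```text
scene 27 [315.48148148 124.55555556] [0.47376015 0.19556562 0.147     ]
top 123 [177.84552846 292.66666667] [0.48326672 0.18802508 0.147     ]
((177.5, 293.0), (6.640782833099365, 19.922346115112305), 71.56504821777344)
edge 0.031037543927579764 -69.62999649347647
edge 0.010474157380444188 -157.8000309353713
edge 0.03097045301781325 110.33200422949344
edge 0.01045598982919284 22.571054330722973
tri [0.48224431 0.18453889 0.15924652] [0.4830503  0.18537197 0.15943824]
8683 [[325.0, 161.0], [436.0, 161.0], [436.0, 274.0], [325.0, 274.0]]
[ 0.7188924  -0.04588923  0.116     ] edge 0.19545974372423286 -87.97846451390046
[ 0.72578727 -0.24122732  0.116     ] edge 0.19780503126452628 178.61822214074755
[ 0.52803975 -0.23645741  0.116     ] edge 0.18725634305632113 91.69805433992178
[ 0.52249092 -0.04928329  0.116     ] edge 0.19643080450596853 0.9900454241049024
9275 [[101.01836395263672, 224.3944854736328], [210.92662048339844, 191.42201232910156], [244.6422119140625, 303.807373046875], [134.7339630126953, 336.77984619140625]]
[0.59421289 0.33401727 0.116     ] edge 0.19486100377716864 -70.93654486623441
[0.65785744 0.14984295 0.116     ] edge 0.20019207044023893 -160.4544989107229
[0.46920122 0.08286762 0.116     ] edge 0.18720632444694107 108.44129353947
[0.40998172 0.26046058 0.116     ] edge 0.19837266545443236 21.76499859958714
```

servo_tool([
  [6.0,-1.1,0,-5.2],
  [6.0,-1.1,0,-5.2],
  [5.9,-1.1,0,-5.2],
  [5.8,-1.1,0,-5.2],
  [5.7,-1.1,0,-5.2],
  [5.6,-1.1,0,-5.2],
  [5.6,-1.1,0,-5.2],
  [5.5,-1.1,0,-5.2],
])

```text
t: 1.1
tcp_pos: [0.525, -0.3052, 0.248]
tcp_rot: [0.866, 0.5, -0.0, -0.0]
contact_force: [1.4, -0.1, -0.5]
grip_width: 0.0852
grip_force: 0.0
```

servo_tool([
  [5.4,-1.1,0,-5.2],
  [5.3,-1.1,0,-5.2],
  [5.2,-1.1,0,-5.2],
  [5.2,-1.1,0,-5.2],
  [5.1,-1.1,0,-5.2],
  [5.0,-1.0,0,-5.2],
  [4.9,-1.0,0,-5.2],
  [4.9,-1.0,0,-5.2],
])

```text
t: 2.1
tcp_pos: [0.529, 0.1043, 0.2482]
tcp_rot: [0.633, 0.775, -0.0, -0.0]
contact_force: [0.8, -0.6, -0.9]
grip_width: 0.0852
grip_force: 0.0
```

```bash
python3 - <<'E'
from h import *
c,o=wristcal();im=capture('wrist');cv2.imwrite('pics/w1.png',im[:,:,::-1])
print(o['t'],o['tcp_pos'],Ro.from_quat(o['tcp_rot']).as_matrix().round(3),o['joint_positions'].round(2) if hasattr(o['joint_positions'],'round') else o['joint_positions'])
for a,ct,l in blobs(blue(im)):print(a,ct,onz(c,ct,.147))
print(c['T_tool_cam'])
E
```

```text
2.1 [0.52895445 0.10431046 0.24815612] [[-0.2   0.98 -0.  ]
 [ 0.98  0.2   0.  ]
 [ 0.   -0.   -1.  ]] [ 0.16  0.25 -0.56  1.88  0.15  1.05 -0.25]
771 [233.56549935  93.42931258] [0.48041105 0.18739328 0.147     ]
[[-1.06168743e-03 -9.50133512e-01 -3.11841597e-01  7.93536783e-02]
 [ 9.99999434e-01 -9.88268940e-04 -3.93467042e-04 -6.83296654e-04]
 [ 6.56628586e-05 -3.11841838e-01  9.50134024e-01 -1.24320480e-01]
 [ 0.00000000e+00  0.00000000e+00  0.00000000e+00  1.00000000e+00]]
```

View pics/w1.png

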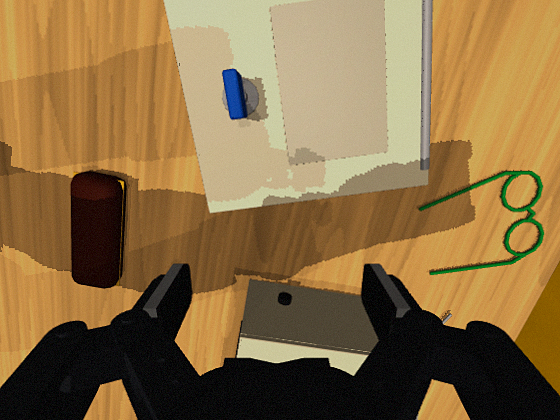

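Wrist view: the blue wing runs from (232,70) to (240,118). The panel's free edge goes from (163,0) to (210,212), its side edge from (210,212) to (427,185), and the hinge bar is at column 425.

```bash
python3 - <<'E'
from h import *
c,o=wristcal();im=cv2.imread('pics/w1.png')[:,:,::-1].copy()
ang=lambda a,b:np.degrees(np.arctan2(*(b-a)[1::-1]))
z=.116;E=[onz(c,p,z) for p in((163,0),(210,212),(427,185),(421,0),(431,0))]
print(E,'free',ang(E[1],E[0]),'side',ang(E[1],E[2]),'hingebar',ang(onz(c,(430,160),z),onz(c,(431,0),z)),ang(onz(c,(421,160),z),onz(c,(420,0),z)))
m=blue(im);a,ct,l=blobs(m)[0]
h=cv2.cvtColor(im,cv2.COLOR_RGB2HSV);v=np.where(l,h[:,:,2],0);print(np.percentile(v[l],[5,25,50,75,95]))
ys,xs=np.nonzero(l);r=cv2.minAreaRect(np.c_[xs,ys].astype(np.float32));print(r)
for p in cv2.boxPoints(r):print(p,onz(c,p,.162),onz(c,p,.132))
x0,y0=205,55
cv2.imwrite('pics/w1c.png',cv2.resize(im[y0:y0+80,x0:x0+80,::-1],(640,640),interpolation=cv2.INTER_CUBIC))
E
```

```text
[array([0.41011031, 0.24809687, 0.116     ]), array([0.46842645, 0.08986068, 0.116     ]), array([0.65368145, 0.15559728, 0.116     ]), array([0.59824662, 0.2886002 , 0.116     ]), array([0.60556469, 0.29021882, 0.116     ])] free 110.23078695190185 side 19.536917088406184 hingebar 110.64803846763084 110.83702038659953
[ 53. 132. 158. 163. 168.]
((234.32432556152344, 93.44593811035156), (49.977291107177734, 17.5906925201416), 80.53767395019531)
[221.54054  70.24324] [0.46912135 0.20574447 0.162     ] [0.46341357 0.20824541 0.132     ]
[238.89189  67.35135] [0.4798765  0.20979879 0.162     ] [0.47569778 0.21287614 0.132     ]
[247.10811  116.648636] [0.49064411 0.18074139 0.162     ] [0.48799624 0.17968762 0.132     ]
[229.75676 119.54053] [0.47940386 0.17640545 0.162     ] [0.47515795 0.17473523 0.132     ]
```

View pics/w1c.png

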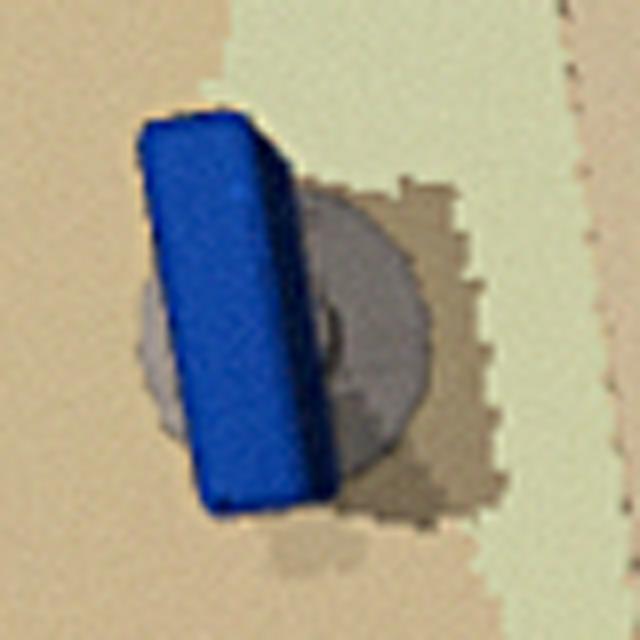

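The crop shows the wing's top face with crop corners (143,122), (240,112), (295,500) and (205,510).

```bash
python3 - <<'E'
from h import *
c,o=wristcal()
P=[onz(c,(205+u/8,55+v/8),.162) for u,v in((143,122),(240,112),(293,500),(205,510))]
print(np.mean(P,0))
ang=lambda a,b:np.degrees(np.arctan2(*(b-a)[1::-1]))
print([(np.hypot(*(b-a)[:2]),ang(a,b)) for a,b in((P[3],P[0]),(P[2],P[1]),(P[0],P[1]),(P[3],P[2]))])
T=Ro.from_quat(o['tcp_rot']).as_matrix()
for ctr in(np.mean(P,0),):
  d=T.T@(np.r_[ctr[:2],.149-.002]-o['tcp_pos']);print('tool delta cm',d*100)
E
```

```text
[0.47863342 0.19266988 0.162     ]
[(np.float64(0.030539261168897134), np.float64(108.96742350740455)), (np.float64(0.030418699560985064), np.float64(108.24212401387987)), (np.float64(0.007962766377664883), np.float64(17.407037584761646)), (np.float64(0.007575338868791868), np.float64(18.257715771013284))]
tool delta cm [ 8.96847256 -2.9686157  10.17175126]
```

servo_tool([
  [4.5,-1.4,1.5,0],
  [4.4,-1.4,1.5,-7],
  [0,0,1.5,0],
  [0,0,0,0],
  [0,0,0,0],
], gripper=0.6)

```text
t: 2.78
tcp_pos: [0.4852, 0.1836, 0.2037]
tcp_rot: [0.586, 0.81, 0.0, 0.0]
contact_force: [0.1, 0.5, -0.7]
grip_width: 0.051
grip_force: 0.0
```

```bash
python3 - <<'E'
from h import *
c,o=wristcal();im=capture('wrist');cv2.imwrite('pics/w2.png',im[:,:,::-1])
print(o['t'],o['tcp_pos'],Ro.from_quat(o['tcp_rot']).as_matrix().round(3)[:2,:2],np.round(o['joint_positions'],2))
for a,ct,l in blobs(blue(im)):print(a,ct,onz(c,ct,.155))
E
```

```text
2.775 [0.48524311 0.18364399 0.20365303] [[-0.313  0.95 ]
 [ 0.95   0.313]] [ 0.05  0.28 -0.62  1.97  0.2   0.95 -0.35]
853 [272.92848769 231.96600234] [0.48042134 0.1891689  0.155     ]
```

View pics/w2.png

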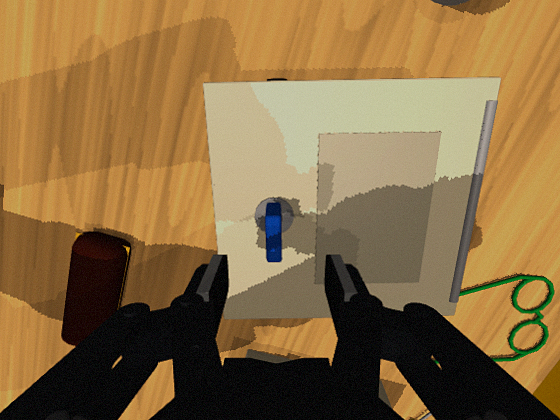

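Wrist view: the wing lies vertically at column 274, rows 203–262, between the fingers. It still needs a shift of about 8 mm in tool +x and -2.5 mm in y, then the descent.

servo_tool([
  [0.8,-0.3,2.0,0],
  [0,0,2.0,0],
  [0,0,1.6,0],
  [0,0,0,0],
])

```text
t: 3.32
tcp_pos: [0.479, 0.1907, 0.1467]
tcp_rot: [0.586, 0.811, -0.001, -0.0]
contact_force: [-0.4, 1.0, -0.2]
grip_width: 0.051
grip_force: 0.0
```

servo_tool([
  [0,0,0,0],
  [0,0,0,0],
  [0,0,0,0],
  [0,0,0,0],
  [0,0,0,0],
], gripper=0, squeeze=40)

```text
t: 3.95
tcp_pos: [0.4804, 0.1916, 0.1482]
tcp_rot: [0.585, 0.811, 0.001, 0.001]
contact_force: [5.9, 1.2, -0.6]
grip_width: 0.0095
grip_force: 41.4
```

servo_tool([
  [0,0.1,0,6],
  [0,0,0,8],
  [0,0,0,8],
  [0,0,0,8],
  [0,0,0,8],
  [0,0,0,8],
])

```text
t: 4.7
tcp_pos: [0.4836, 0.1915, 0.1486]
tcp_rot: [0.857, 0.515, 0.003, 0.001]
contact_force: [22.3, -0.9, -9.1]
grip_width: 0.0094
grip_force: 40.4
```

servo_tool([
  [0,0,0,8],
  [0,0,0,8],
  [0,0,0,8],
  [0,0,0,8],
  [0,0,0,8],
  [0,0,0,0],
  [0,0,0,0],
])

```text
t: 5.58
tcp_pos: [0.4855, 0.1896, 0.1489]
tcp_rot: [0.981, 0.192, 0.005, 0.001]
contact_force: [32.2, -13.2, -10.8]
grip_width: 0.0094
grip_force: 40.5
```

```bash
python3 - <<'E'
from h import *
o=manip.get_obs()
print(o['t'],o['tcp_pos'],Ro.from_quat(o['tcp_rot']).as_matrix().round(3),np.round(o['joint_positions'],2),o['contact_force'],o['ft_torque'])
T=Ro.from_quat(o['tcp_rot']).as_matrix();print(np.degrees(np.arctan2(T[1,0],T[0,0])))
E
```

```text
5.575 [0.48549993 0.18956753 0.14894891] [[ 0.926  0.377  0.009]
 [ 0.377 -0.926  0.001]
 [ 0.009  0.003 -1.   ]] [-0.24  0.31 -0.3   2.03  0.13  0.81 -1.8 ] [ 32.15919538 -13.20207742 -10.82116349] [-2.73593176 -6.82386499 -0.01326252]
22.15833901707968
```

servo_tool([
  [0.3,0.3,0,2],
  [0.25,0.25,0,0],
  [0,0,0,0],
  [0,0,0,0],
])

```text
t: 6.08
tcp_pos: [0.4867, 0.1889, 0.148]
tcp_rot: [0.984, 0.177, -0.0, -0.0]
contact_force: [-5.9, -0.5, 10.2]
grip_width: 0.0091
grip_force: 43.1
```

```bash
python3 - <<'E'
from h import *
o=manip.get_obs()
T=Ro.from_quat(o['tcp_rot']).as_matrix();print(o['tcp_pos'],np.degrees(np.arctan2(T[1,0],T[0,0])),o['contact_force'],o['ft_torque'],T[2])
E
```

```text
[0.48673607 0.18886433 0.14798937] 20.41409312540083 [-5.92974029 -0.4906296  10.18411266] [ 0.11008937  1.34059817 -0.10812876] [-3.02373316e-04 -5.06263532e-04 -9.99999826e-01]
```

servo_tool([
  [0.41,0,-1.48,0],
  [0.57,0,-1.43,0],
  [0.72,0,-1.37,0],
  [0,0,0,0],
])

```text
t: 6.58
tcp_pos: [0.5035, 0.1947, 0.1916]
tcp_rot: [0.984, 0.177, 0.0, -0.0]
contact_force: [-5.9, 0.6, 3.1]
grip_width: 0.009
grip_force: 41.8
```

```bash
python3 - <<'E'
from h import *
o=manip.get_obs()
T=Ro.from_quat(o['tcp_rot']).as_matrix();print(o['tcp_pos'],T.T@o['contact_force'],T.T@o['ft_torque'],T[2])
E
```

```text
[0.50345583 0.19471279 0.19162984] [-5.29341937 -2.56745117 -3.06057225] [ 0.68400714 -1.17916564  0.02759458] [ 6.57851932e-04 -3.37265533e-04 -9.99999727e-01]
```

servo_tool([
  [0.84,0,-1.29,0],
  [0.97,0,-1.2,0],
  [1.09,0,-1.11,0],
  [1.2,0,-0.98,0],
  [0,0,0,0],
])

```text
t: 7.2
tcp_pos: [0.5432, 0.2089, 0.237]
tcp_rot: [0.984, 0.176, 0.001, -0.0]
contact_force: [0.0, -1.4, 0.1]
grip_width: 0.0092
grip_force: 41.7
```

```bash
python3 - <<'E'
from h import *
o=manip.get_obs()
T=Ro.from_quat(o['tcp_rot']).as_matrix();print(o['tcp_pos'],T.T@o['contact_force'],T.T@o['ft_torque'],T[2])
im=[capture(n)[:,:,::-1] for n in('scene','wrist')];cv2.imwrite('pics/b3.png',cv2.resize(np.hstack(im),(800,300)))
E
```

```text
[0.54321389 0.20890182 0.23696452] [-0.43898234  1.29284218 -0.13937277] [-0.01222191 -0.3943737   0.1076748 ] [ 2.31613886e-03 -1.80846744e-06 -9.99997318e-01]
```

View pics/b3.png

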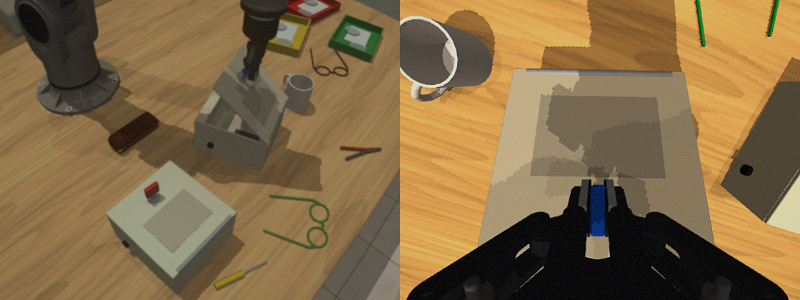

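The scene half shows the panel swinging up with the wing held. The wrist half shows the blue wing at (598,210) between the fingers, and the red box untouched. I'll continue along the arc.

servo_tool([
  [1.28,0,-0.87,0],
  [1.36,0,-0.73,0],
  [1.43,0,-0.6,0],
  [1.48,0,-0.44,0],
  [1.5,0,-0.28,0],
  [0.8,0,-0.1,0],
  [0,0,0,0],
  [0,0,0,0],
])

```text
t: 8.3
tcp_pos: [0.6159, 0.2345, 0.2657]
tcp_rot: [0.984, 0.176, -0.0, 0.001]
contact_force: [2.9, -5.7, -6.4]
grip_width: 0.0093
grip_force: 40.7
```

```bash
python3 - <<'E'
from h import *
o=manip.get_obs()
T=Ro.from_quat(o['tcp_rot']).as_matrix();print(o['tcp_pos'],T.T@o['contact_force'],T.T@o['ft_torque'],T[2])
im=[capture(n)[:,:,::-1] for n in('scene','wrist')];cv2.imwrite('pics/b4.png',cv2.resize(np.hstack(im),(800,300)))
E
```

```text
[0.61587263 0.23452349 0.26568903] [0.76516356 6.31680207 6.3832912 ] [-1.09365268 -0.07731843  0.09009865] [-4.18482688e-04  1.43231378e-03 -9.99998887e-01]
```

View pics/b4.png

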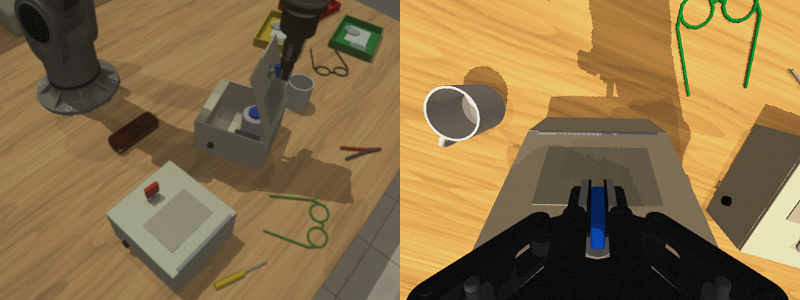

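The panel stands at about 1.25 rad, from the 137 mm forward and 118 mm up. Now I release and back off upward.

servo_tool([
  [0,0,0,0],
  [0,0,0,0],
  [0,0,0,0],
  [0,0,0,0],
], gripper=0.5)

```text
t: 8.9
tcp_pos: [0.6153, 0.236, 0.2663]
tcp_rot: [0.984, 0.177, 0.0, -0.0]
contact_force: [0.0, 0.8, 0.1]
grip_width: 0.0426
grip_force: 0.0
```

servo_tool([
  [0,0,-1,0],
  [0,0,-2,0],
  [0,0,-3,0],
  [0,0,-3,0],
  [0,0,-3,0],
  [0,0,0,0],
  [0,0,0,0],
  [0,0,0,0],
])

```text
t: 9.9
tcp_pos: [0.615, 0.2357, 0.3857]
tcp_rot: [0.984, 0.177, -0.0, 0.0]
contact_force: [0.1, 0.3, -0.7]
grip_width: 0.0428
grip_force: 0.0
```

```bash
python3 - <<'E'
from h import *
im=[capture(n)[:,:,::-1] for n in('scene','top')];cv2.imwrite('pics/b5.png',cv2.resize(np.hstack(im),(800,300)))
o=manip.get_obs();print(o['t'],o['tcp_pos'],o['contact_force'])
E
```

```text
10.0 [0.61510293 0.23572075 0.38561044] [ 0.38322245 -0.09054082 -0.89688809]
```

View pics/b5.png

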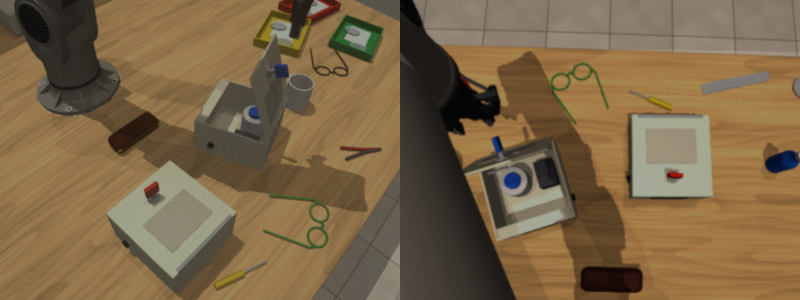

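The panel stands open by itself, with the blue wing free at (281,71). The gripper is clear and the red box is shut.

```bash
python3 -c "
from station import manip
print(manip.sign_off())"
```

```text
the job is handed in; nothing more can be done
None
```

The blue key is turned about 1.5 rad clockwise and its box's panel stands open by itself at about 1.25 rad (from the arm's positions and the last picture). The gripper is clear, the red box is still shut, and the job was handed in at about 10 s; no verdict came back.

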